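# Index the bottle table and snap the cap on

### The arm

A 6-joint arm with a two-finger parallel gripper is mounted at the origin on the work surface; the furniture and walls round the work are solid. World frame = base frame: x ahead of the robot, y to its left, z up, the work surface at z = 0. Lengths are in m, angles in rad, forces in N, time in s.
With the tool pointing down it reaches from about 0.4 to 0.825 m from the base axis. Payload 7 kg.
Tool frame: the origin (TCP) lies at the very end of the fingers, on their centre line; the grasp point (between the pads) lies 19 mm behind it; z points along the fingers, y is the line along which they close (so a half turn about z gives the same grasp; the last joint's range is limited). The gripper opens to 88 mm and grips with 3 to 60 N. Pads are 19 mm wide; open, the fingers measure 130 mm over their backs; the gripper's body (78 mm by 193 mm) begins 47 mm behind the grasp point.
Start: joints at [-0.984, 0.359, 0.012, 0, -1.224, -0.288], TCP at [0.199, -0.645, 0.227] pointing down, gripper open.
Joint ranges: [-3.07, 3.07], [-1.43, 2.12], [-1.02, 1.25], [-3.03, 1.67], [-3.05, -0], [-3.03, 3.03]. Speed limits (rad/s): [2.39, 2.39, 3.01, 3.14, 3.14, 3.14].

### API

Orientations are given as [roll, pitch, yaw] about the fixed x, y, z axes, in that order (R = Rz(yaw) Ry(pitch) Rx(roll)).
In Python, from station import arm, grab_frame gives the robot as it stands.
- The arm moves only by the tool jog_arm, never from a script. Its argument "deltas" is a list that holds one entry, the list of rows, each a list of 4 numbers: the shift along the tool's x, y, z in units of 60 mm (1.0 is 60 mm), then the turn about the tool's z in units of 5 degrees (1.0 is 5 degrees). A call has 1 to 8 rows; each row is the pose to reach, as a shift and turn from the pose commanded when the call began, along the tool's axes at that moment; what a row does not reach only later rows make up. A row lasts 1/8 s, in which the tool goes at most 62.5 mm and 10.7 degrees, less where a joint would pass 70% of its speed; a pose out of reach is approached as far as the arm can. A call with a gripper value outside its range is refused whole. "grip" is the finger opening in mm, from 0 to 87.6, set as the call begins (left out, the last holds). The fingers move at their own pace and stop on an object; "squeeze" is the grip in N (left out, the last holds). Time passes only in rows, so rows that repeat a pose let the fingers close. It gives the time, the measured TCP pose, the force, the opening and the grip force at its end, in the units of the state.
- arm.get_state(): the state, without advancing time (a new reading comes with each control period).
- grab_frame(name): name is "scene" or "side" or "wrist"; returns a dict with "img" (384x512x3 uint8, red, green, blue), "vfov" (degrees; the focal length in pixels is half the picture's height over the tangent of half this angle, whatever the lens; pixels are square), "cx", "cy" (the principal point, pixels), "dist_coeffs" ([k1, k2, p1, p2, k3] as OpenCV has them; the pictures are not rectified), "xyz" and "rotation" of the camera in the world. Camera axes: x right, y down, z forward; pixel columns grow to the right and rows downward; lengths in m; the calibration is good to about 2 mm. A picture is of the moment at which its call begins. There is no depth.
- arm.job_done(): hands the job in; it is judged then, once.
The state is a dict: "t": time; "q": joint angles; "qd": joint speeds; "joint_efforts": joint torques, N m; "eef_pos": TCP position; "ee_rot": TCP orientation; "force": force on the tool from outside, world axes, zero at the start; "moment": the same for the moment, N m; "width": finger opening in m; "gripper_force": force on a finger pad.
Only numpy, scipy, OpenCV 4.12 (cv2) and the standard library are available. Lean on these libraries where they do the work, as an engineer would, in place of code of your own. Each camera call takes 0.05 s, during which the arm holds its last target. There are 200 camera calls.

### The job

Turn the indexing table by its black bar knob one click, counter-clockwise seen from above, so that the open bottle comes to the capping place marked by the low block with a steel rib on the base's rim. Then take the loose grey cap and press it straight down onto the bottle's neck until it clicks, and keep pressing after the click until it sits fully home on the shoulder. Finish with the gripper still on the cap and still pressing it down firmly; leave the table in its click position and do not disturb the other loose things.

Things in the scene. Friction and masses are not known exactly. Their poses are not given: they have to be found in the camera images.
- turntable (a joint): angle of the indexing table, growing counter-clockwise seen from above. A sprung ball drops between pairs of ribs on the rim at two click positions: 0, where it starts (within 0.02 rad), and 1.047 (60 degrees), with the open bottle at the capping place. Passing a rib takes up to about 0.2 N m, within 0.15 rad of a click position; between them the table turns easily; end stops at -0.2 and 1.247
- table_base: round grey base of the indexing table, fixed to the worktop, 212 mm across, placed differently each time; origin on the table's axis at worktop height. On it turns an aluminium disc 200 mm across whose top is 30 mm above the worktop; the disc, knob and bottles are parts of it; a dark block 34 mm high at the rim, 145 mm from the axis at most, holds the click plunger
- knob_grip (a point): point on the table's axis, 70 mm above the worktop, within the black bar knob, at the height to grip. Bar 44 mm long, 12 mm thick, from 41 to 85 mm above the worktop; x points along the bar, towards the open bottle, y across its thickness, z up; it turns with the table. Below 42 mm is a hub of 34 mm diameter
- capping_mark (a point): top of the block with a steel rib that sticks out of the base's rim at the capping place, 120 mm from the table's axis, 16 mm above the worktop (the three other lugs of the base are lower and carry round screw heads). The open bottle is at the capping place when it stands on the line from the axis to this block
- open_bottle (a point): open white bottle fixed on the table, 75 mm from its axis. Point: centre of its underside, 30 mm above the worktop; z up, x away from the knob. Body 40 mm diameter to a flat shoulder 30 mm above the point; then the neck, 23 mm diameter, to 52 mm, its top 2.5 mm tapered to 18 mm. Four rounded sprung lugs stick out 3.7 mm from the neck, centred 36.5 mm above the point
- capped_bottle (a point): a like bottle, also fixed on the table, oppopoint the open one beyond the knob, that already wears its cap: 40 mm diameter, 60 mm high; point at the centre of its underside, 30 mm above the worktop
- cap: loose grey ribbed snap cap mouth down on a low stand, its rim 15 mm above the worktop: 36 mm diameter, 30 mm high, about 25 g; origin at the centre of its lower rim, z up. Inside 31 mm wide, 26 mm deep, the mouth's lip 26.8 mm. Its lip meets the lugs 10 mm above the shoulder; passing them takes about 8 to 10 N, the force drops 6 mm above the shoulder; home is the rim on the shoulder
- beaker: bystander: glass beaker 74 mm diameter, 92 mm high, origin at the centre of its underside; leave it alone
- rubber_post: bystander: plain black rubber cylinder 25 mm diameter, 37 mm high, origin at the centre of its underside; leave it alone
- petri: bystander: white flat dish 91 mm diameter, 16 mm high, origin at the centre of its underside; leave it alone
- cap_stand: low round aluminium stand, fixed to the worktop, on which the cap waits: 56 mm across at the foot, 44 mm at its flat top, 15 mm high; origin at the centre of its underside
Things that resemble listed ones, but are neither listed nor needed, are in the scene too. What is shaped like the cap but orange or red is not meant.

How it is judged:
On the way, in this order (a step that is already met when the one before it is completed fails the run):
1. the table is clicked into its next position, the cap not yet picked up (value of joint turntable between 0.977 and 1.117 rad and distance of cap from where it was at the start of the episode below 0.03 m), for 0.2 s.
2. the cap has clicked over the lugs on the neck (z of cap in the frame of open_bottle between 0.027 and 0.0335 m and horizontal distance between cap and open_bottle below 0.004 m).
At the end, for the whole second after the job is handed in: the table rests in its second click position (within 0.07 rad of 1.047), the cap is upright on the neck with its rim within 1.5 mm of the shoulder and centred within 4 mm, and through the last second the gripper is on the cap and presses it onto the bottle with more than 5 N (value of joint turntable between 0.977 and 1.117 rad and z of cap in the frame of open_bottle between 0.027 and 0.0315 m and horizontal distance between cap and open_bottle below 0.004 m and angle between cap's own z axis and vertical below 0.08 rad and contact force between cap and table_base above 5 N and contact force between the fingers and cap above 4 N); the arm keeps its last pose, push and grip.
It fails at once if a bystander (beaker, rubber cylinder or dish) was moved by more than 30 mm (distance of any of beaker, rubber_post, petri from where it was at the start of the episode above 0.03 m).
It also fails if it takes over 53 s, if anything falls off the work surface, if the arm or the gripper's body presses on something with over 40 N, if the wrist force passes 120 N, or if a joint passes its speed limit or range.

## Working session

There is one attempt and no reset: what is moved stays moved. The work goes in short steps, Python scripts to look and compute and a tool call to move; the robot and the scene stay as the last step left them, time stands still between calls to the robot, and variables do not carry over. Pictures are saved under pics/ and viewed, at most 10 in all, crops included, and the job is handed in when it is done.

Besides the shell and the picture viewer there is one more tool, called after "Emit:" in YAML: its name, and indented under it one key for each argument. jog_arm: Moves the arm, as the interface text tells. Its arguments: {"type":"object","properties":{"deltas":{"type":"array"},"grip":{"type":"number"},"squeeze":{"type":"number"}},"required":["deltas"]}

```bash
mkdir -p pics; ls; cat > h.py <<'E'
import numpy as np, cv2
from station import arm, grab_frame
def K(f):
    h=f["img"].shape[0]; F=h/2/np.tan(np.radians(f["vfov"])/2)
    return np.array([[F,0,f["cx"]],[0,F,f["cy"]],[0,0,1]])
def ray(f,uv):
    p=cv2.undistortPoints(np.array([[uv]],float),K(f),np.array(f["dist_coeffs"],float))[0,0]
    d=np.array(f["rotation"]).reshape(3,3)@np.array([p[0],p[1],1]); return np.array(f["xyz"]),d
def onz(f,uv,z):
    o,d=ray(f,uv); return o+d*(z-o[2])/d[2]
def proj(f,P):
    R=np.array(f["rotation"]).reshape(3,3); c=(np.atleast_2d(P)-f["xyz"])@R
    return cv2.projectPoints(c,np.zeros(3),np.zeros(3),K(f),np.array(f["dist_coeffs"],float))[0][:,0]
def save(img,n): cv2.imwrite(f"pics/{n}.png",img[...,::-1])
E
python3 - <<'E'
from h import *
import pickle
fs={n:grab_frame(n) for n in("scene","side","wrist")}
pickle.dump(fs,open("f0.pkl","wb"))
for n,f in fs.items(): print(n,f["vfov"],f["xyz"],f["rotation"],f["dist_coeffs"])
save(np.vstack([np.hstack([cv2.resize(fs[n]["img"],(400,300)) for n in("scene","side")]),np.hstack([cv2.resize(fs["wrist"]["img"],(400,300))]*2)]),"a_all")
save(cv2.resize(fs["scene"]["img"],(800,600)),"a_scene");save(cv2.resize(fs["side"]["img"],(800,600)),"a_side")
print(arm.get_state())
E
```

```text
pics
scene 47.63513764441735 [-0.25579633 -0.80698855  0.73559056] [-2.16855334  0.01424311 -0.86445278] [-0.11480097  0.          0.          0.          0.        ]
side 52.27953512906318 [ 0.48940926 -1.01246887  0.426262  ] [-1.98533278  0.01943435 -0.02416934] [-0.05843464  0.          0.          0.          0.        ]
wrist 62.56122308580627 [ 0.1297083  -0.6669017   0.38415828] [ 2.86733871e+00 -7.83950650e-04  1.86991174e+00] [-0.04145813  0.          0.          0.          0.        ]
{'t': 0.15, 'q': array([-9.83910684e-01,  3.59259031e-01,  1.12956014e-02, -2.50749200e-04,
       -1.22412535e+00, -2.88052054e-01]), 'qd': array([-7.39633268e-04, -2.97259445e-03,  1.86972814e-03,  1.08845646e-03,
        3.85917578e-04,  7.06948346e-05]), 'joint_efforts': array([-1.76750938e-03, -5.83276320e+01,  2.93292832e+01,  7.00141087e+00,
        8.75462196e-03, -1.29513678e-04]), 'eef_pos': array([ 0.19855917, -0.64475263,  0.22582634]), 'ee_rot': array([ 3.14028648e+00, -1.41160043e-04, -2.84284432e+00]), 'force': array([-0.61711657, -0.52995732,  0.19785312]), 'moment': array([-0.00408942, -0.01621209, -0.05568747]), 'gripper_force': 0.0, 'width': 0.08762755946736646}
```

View pics/a_scene.png

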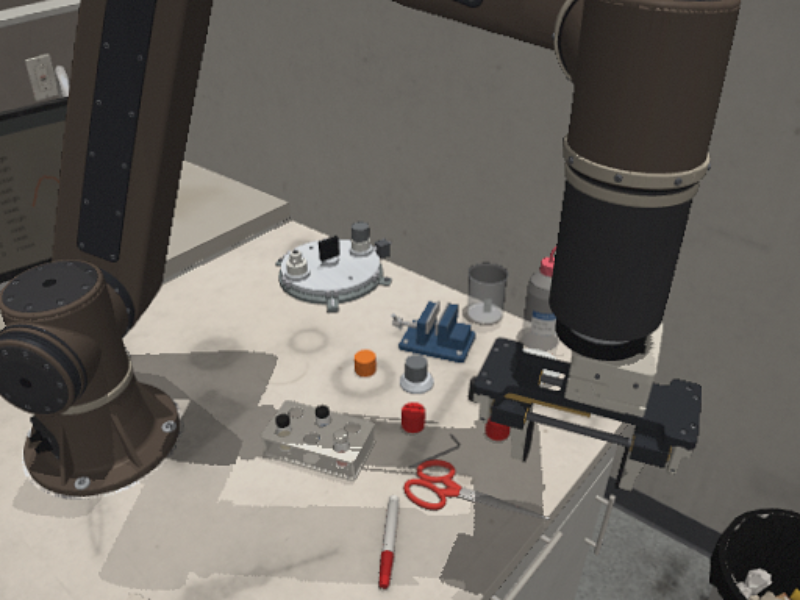

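View pics/a_side.png

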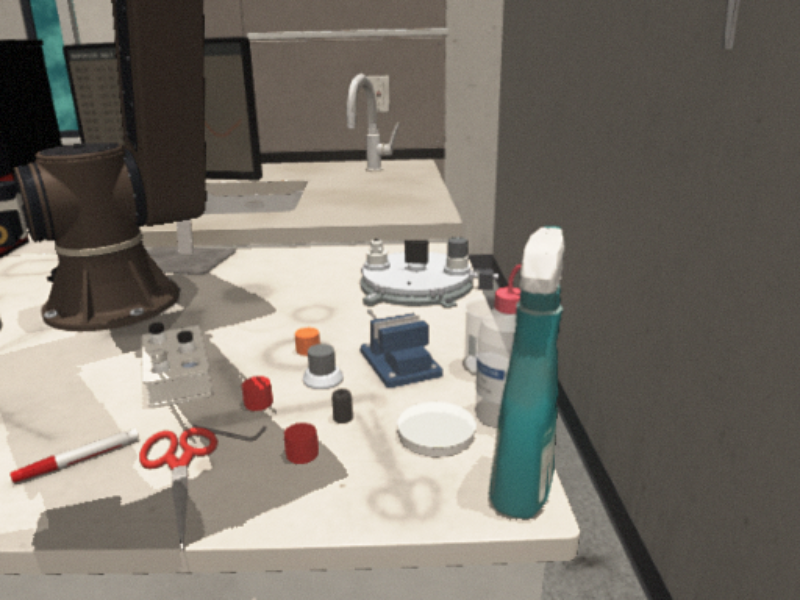

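The scene view (800 px) shows the turntable at (331,268) with the open bottle at (296,263), the black knob at (329,247) and the capped bottle at (361,238). In the side view the table is at (416,275).

Cap candidates, scene px:
- grey cap on the round stand: (416,370), side (321,357)
- orange cap: (365,362), rejected by colour
- red caps: (413,417) and (497,430), rejected by colour
- cap already on the bottle: (361,232), rejected because it isn't loose
- black rubber post: side (342,405), rejected as it has no stand

The choice is the grey cap on the stand.

```bash
python3 - <<'E'
s=open("h.py").read()
s=s.replace('np.array(f["rotation"]).reshape(3,3)','Rm(f["rotation"])').replace("def K(f)","from scipy.spatial.transform import Rotation as Ro\ndef Rm(r): return Ro.from_euler('xyz',r).as_matrix()\ndef K(f)")
s+='''
def tri(fu):
    A=np.zeros((3,3));b=np.zeros(3)
    for f,u in fu:
        o,d=ray(f,u);d=d/np.linalg.norm(d);M=np.eye(3)-np.outer(d,d);A+=M;b+=M@o
    return np.linalg.solve(A,b)
'''
open("h.py","w").write(s)
E
python3 - <<'E'
from h import *
import pickle
fs=pickle.load(open("f0.pkl","rb")); a,b=fs["scene"],fs["side"]; k=.64
P={"cap top":((416,361),(321,350)),"knobtop":((329,240),(416,243)),"capped top":((361,227),(458,241)),"open top":((296,252),(377,241))}
for n,(u,v) in P.items(): print(n,tri([(a,np.array(u)*k),(b,np.array(v)*k)]))
for n,u,z in(("petri",(436,424),.016),("post",(342,394),.037)): print(n,onz(b,np.array(u)*k,z))
print("beaker",onz(a,np.array((485,312))*k,0),"vise",onz(a,np.array((437,335))*k,.02),"orange",onz(a,np.array((365,354))*k,.03),"bottle2",onz(a,np.array((540,335))*k,.0))
print("base",onz(a,np.array((331,268))*k,.03))
c=a["img"][215:255,245:290]; d=b["img"][210:255,180:230]
save(np.hstack([cv2.resize(c,(400,400)),cv2.resize(d,(400,400))]),"a_cap")
E
```

```text
cap top [ 0.404454   -0.28971023  0.04615762]
knobtop [0.55146321 0.04621221 0.08311314]
capped top [0.62478161 0.02747466 0.08947751]
open top [0.48039277 0.06504153 0.08207409]
petri [ 0.54576636 -0.42496418  0.016     ]
post [ 0.43659376 -0.38771867  0.037     ]
beaker [ 0.64440278 -0.26433347  0.        ] vise [ 0.5092554  -0.25314277  0.02      ] orange [ 0.38156373 -0.20024573  0.03      ] bottle2 [ 0.64729113 -0.38055398  0.        ]
base [0.54077406 0.03454835 0.03      ]
```

View pics/a_cap.png

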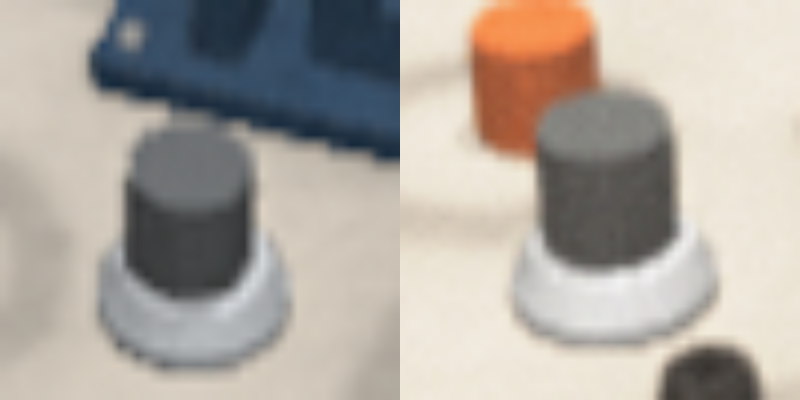

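The close crop confirms a grey cap, mouth down on the round aluminium stand at about (0.404, -0.290), with its top at 46 mm against the 45 mm expected. The orange cap stands behind it. Next I move over the turntable.

Emit:
jog_arm:
  deltas:
    - [[-0.2, 0.2, 0, 0], [-0.7, 0.7, 0, 0], [-1.3, 1.35, 0, 0], [-2, 2.05, 0, 0], [-2.7, 2.75, 0, 0], [-3.4, 3.5, 0, 0], [-4.1, 4.2, 0, 0], [-4.8, 4.9, 0, 0]]

```text
t: 1.15
eef_pos: [0.3877, -0.2769, 0.2268]
ee_rot: [-3.141, 0.001, -2.843]
force: [0.1, -0.7, 0.7]
width: 0.0874
gripper_force: 0.0
```

Emit:
jog_arm:
  deltas:
    - [[-0.7, 0.7, 0, 1], [-1.4, 1.4, 0, 2], [-2.1, 2.1, 0, 3.5], [-2.8, 2.9, 0, 5], [-3.5, 3.6, 0, 6], [-4, 4.2, 0.2, 6.4], [-4.2, 4.4, 0.2, 6.4], [-4.2, 4.4, 0.2, 6.4]]
  grip: 50

```text
t: 2.15
eef_pos: [0.5503, 0.0482, 0.2143]
ee_rot: [-3.141, -0.0, 2.884]
force: [-0.1, -0.3, 0.1]
width: 0.05
gripper_force: 0.0
```

```bash
python3 - <<'E'
from h import *
import pickle
fs={n:grab_frame(n) for n in("scene","side","wrist")}
pickle.dump(fs,open("f1.pkl","wb"))
save(cv2.resize(fs["wrist"]["img"],(800,600)),"b_wrist")
s=arm.get_state();print(s["t"],s["eef_pos"],s["ee_rot"],s["force"]);w=fs["wrist"];print(w["xyz"],w["rotation"])
E
```

```text
2.3 [0.54996787 0.04641747 0.21492726] [3.14135848e+00 2.59524341e-04 2.88142324e+00] [-0.98473157  0.51994082  0.40720469]
[0.4802211  0.06486096 0.37319688] [2.86696167e+00 2.33205350e-04 1.31176639e+00]
```

View pics/b_wrist.png

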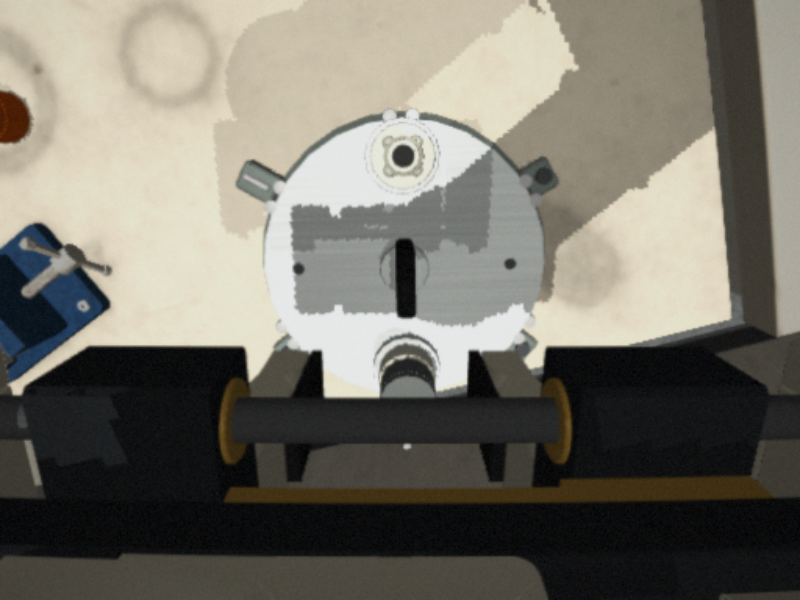

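The wrist view shows the open bottle's mouth at (403,156) and the black bar knob from (405,238) to (405,318). The rib block is at (258,182), 60° counter-clockwise from the bottle as expected; the other lugs carry round screws.

```bash
python3 - <<'E'
from h import *
import pickle
fs=pickle.load(open("f1.pkl","rb")); w=fs["wrist"];k=.64
# bar mask
g=w["img"].astype(int).max(2); m=np.zeros_like(g,np.uint8); m[140:210,245:275]=(g[140:210,245:275]<30)
n,l,st,ce=cv2.connectedComponentsWithStats(m); i=1+np.argmax(st[1:,4]); ys,xs=np.nonzero(l==i); r=cv2.minAreaRect(np.c_[xs,ys].astype(np.float32)); print(r,xs.min(),xs.max(),ys.min(),ys.max())
b=onz(w,(403*k,156*k),.082)
e=onz(w,(xs[ys>ys.max()-6].mean(),ys.max()+.5),.085)
mk=onz(w,(258*k,182*k),.016)
u=(b-e)[:2];d=np.linalg.norm(u);u/=d;ax=e[:2]+.022*u
print("bottle",b,"end",e,"len",d,"(97) ang",np.degrees(np.arctan2(u[1],u[0])),"axis",ax)
v=mk[:2]-ax;print("mark",mk,np.linalg.norm(v),np.degrees(np.arctan2(v[1],v[0])))
# second: disc rim screw holes on disc, opposite
h=[onz(w,np.array(p)*k,.03) for p in((299,269),(510,264))];print("holes mid",(h[0]+h[1])/2, np.linalg.norm(h[0]-h[1]))
print(proj(w,[[*ax,.085]])/k)
E
```

```text
((259.1175537109375, 177.49655151367188), (49.09641647338867, 10.907048225402832), 88.31531524658203) 254 265 153 202
bottle [0.48036768 0.0696767  0.082     ] end [0.57261956 0.04739254 0.085     ] len 0.09490518127287084 (97) ang 166.41990337268996 axis [0.55123462 0.05255824]
mark [ 0.47103151 -0.03301775  0.016     ] 0.11728507985341972 -133.1437012271503
holes mid [0.55391368 0.05242812 0.03      ] 0.15011859885946477
[[405.21857428 281.59216605]]
```

Emit:
jog_arm:
  deltas:
    - [[0, 0.11, 0.3, -0.3], [0, 0.11, 0.8, -0.3], [0, 0.11, 1.4, -0.3], [0, 0.11, 2.0, -0.3], [0, 0.11, 2.5, -0.3], [0, 0.11, 2.7, -0.3], [0, 0.11, 2.72, -0.3], [0, 0.11, 2.72, -0.3]]

```text
t: 3.3
eef_pos: [0.553, 0.0536, 0.0526]
ee_rot: [3.141, 0.002, 2.908]
force: [-0.4, 0.7, -0.3]
width: 0.0498
gripper_force: 0.0
```

Emit:
jog_arm:
  deltas:
    - [[0, 0, 0, 0], [0, 0, 0, 0], [0, 0, 0, 0], [0, 0, 0, 0], [0, 0, 0, 0], [0, 0, 0, 0]]
  grip: 8
  squeeze: 25

```text
t: 4.05
eef_pos: [0.552, 0.0528, 0.0514]
ee_rot: [-3.141, -0.0, 2.908]
force: [0.5, -4.8, 2.5]
width: 0.0117
gripper_force: 25.0
```

```bash
python3 - <<'E'
from h import *
s=arm.get_state()
for k in("t","eef_pos","ee_rot","force","moment","width","gripper_force","q"):print(k,s[k])
E
```

```text
t 4.05
eef_pos [0.55196187 0.052825   0.05140543]
ee_rot [-3.14060195e+00 -3.82690007e-04  2.90797947e+00]
force [ 0.4505743  -4.77740659  2.51533404]
moment [-1.89348914 -0.15206233 -0.00193348]
width 0.011737936804026705
gripper_force 24.997488856315613
q [ 4.49002118e-01  3.41318269e-01 -4.70471376e-01  7.65460457e-04
 -7.59928728e-01 -2.25396656e+00]
```

Emit:
jog_arm:
  deltas:
    - [[0, 0, 0, -0.5], [0, 0, 0, -1.2], [0, 0, 0, -2], [0, 0, 0, -3], [0, 0, 0, -4], [0, 0, 0, -5], [0, 0, 0, -6], [0, 0, 0, -6]]

```text
t: 5.05
eef_pos: [0.552, 0.0528, 0.0514]
ee_rot: [-3.141, -0.001, -2.85]
force: [-0.1, -5.8, 2.4]
width: 0.012
gripper_force: 25.0
```

Emit:
jog_arm:
  deltas:
    - [[0, 0, 0, -1], [0, 0, 0, -2], [0, 0, 0, -3], [0, 0, 0, -4], [0, 0, 0, -5], [0, 0, 0, -5.6], [0, 0, 0, -6], [0, 0, 0, -6]]

```text
t: 6.05
eef_pos: [0.552, 0.0527, 0.0514]
ee_rot: [-3.141, -0.001, -2.328]
force: [-0.3, -6.0, 1.9]
width: 0.0117
gripper_force: 25.0
```

```bash
python3 - <<'E'
from h import *
s=arm.get_state()
for k in("t","eef_pos","ee_rot","force","moment","width","gripper_force","q"):print(k,s[k])
E
```

```text
t 6.05
eef_pos [0.55200888 0.0527378  0.05143948]
ee_rot [-3.14131010e+00 -1.00562729e-03 -2.32752494e+00]
force [-0.26755729 -5.99642322  1.85236401]
moment [-2.12150281 -0.19163784  0.0147561 ]
width 0.011684817419600918
gripper_force 24.99795377254486
q [ 4.48881420e-01  3.41267216e-01 -4.70505450e-01  9.04528031e-04
 -7.59862271e-01 -1.20626587e+00]
```

Emit:
jog_arm:
  deltas:
    - [[0, 0, 0, 0], [0, 0, 0, 0], [0, 0, -0.1, 0], [0, 0, -0.5, 0], [0, 0, -1.1, 0], [0, 0, -1.8, 0], [0, 0, -2.4, 0], [0, 0, -2.7, 0]]
  grip: 50

```text
t: 7.05
eef_pos: [0.553, 0.0539, 0.2163]
ee_rot: [-3.14, 0.003, -2.328]
force: [0.3, -0.0, -1.4]
width: 0.05
gripper_force: 0.0
```

Emit:
jog_arm:
  deltas:
    - [[0, 0, 0, 0], [0, 0, 0, 0]]

```text
t: 7.3
eef_pos: [0.5517, 0.0536, 0.2127]
ee_rot: [3.141, -0.001, -2.328]
force: [0.2, 0.8, -0.4]
width: 0.0497
gripper_force: 0.0
```

```bash
python3 - <<'E'
from h import *
import pickle
fs={n:grab_frame(n) for n in("scene","side","wrist")}
pickle.dump(fs,open("f2.pkl","wb"))
save(cv2.resize(fs["wrist"]["img"],(800,600)),"c_wrist")
s=arm.get_state();print(s["t"],s["eef_pos"],s["ee_rot"],s["force"])
E
```

```text
7.45 [0.55169457 0.05339241 0.21233078] [ 3.14079026e+00 -1.63862431e-03 -2.32798192e+00] [-0.01010391  0.15902769  0.98602281]
```

View pics/c_wrist.png

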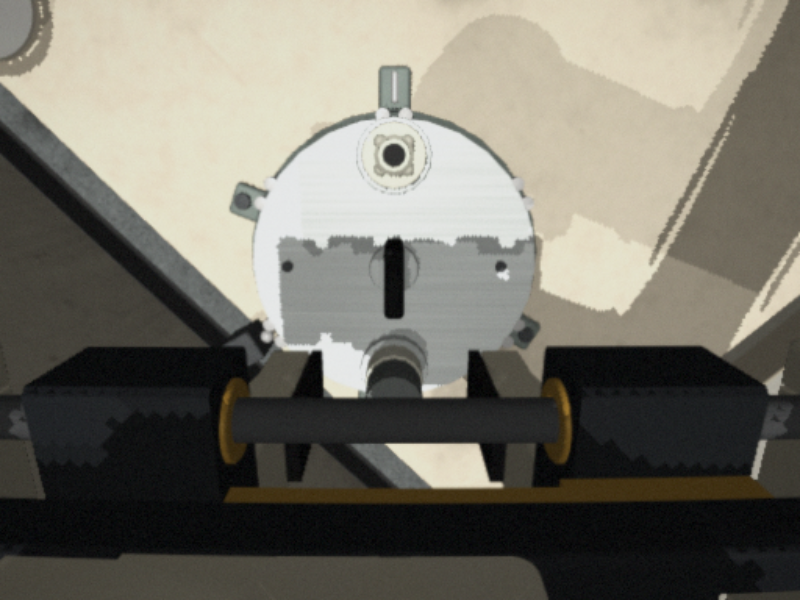

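The table is clicked over: the bottle mouth at (394,155) lies in line with the rib block at (395,88). Now to look at the cap with the same tool yaw and relative pose.

Emit:
jog_arm:
  deltas:
    - [[0.2, -0.1, 0, 0], [0.8, -0.4, 0, 0], [1.6, -0.75, 0, 0], [2.4, -1.1, 0.1, 0], [3.2, -1.5, 0.3, 0], [3.9, -1.8, 0.5, 0], [4.4, -2.05, 0.6, 0], [4.6, -2.14, 0.6, 0]]
  grip: 64

```text
t: 8.45
eef_pos: [0.4543, -0.237, 0.1766]
ee_rot: [3.14, -0.001, -2.33]
force: [-0.1, -0.1, 0.2]
width: 0.0643
gripper_force: 0.0
```

Emit:
jog_arm:
  deltas:
    - [[0, 0, 0, 0], [0, 0, 0, 0]]

```text
t: 8.7
eef_pos: [0.4562, -0.2348, 0.1776]
ee_rot: [-3.141, 0.0, -2.328]
force: [0.0, 0.6, -0.1]
width: 0.0637
gripper_force: 0.0
```

```bash
python3 - <<'E'
from h import *
import pickle
fs={n:grab_frame(n) for n in("scene","side","wrist")}
pickle.dump(fs,open("f3.pkl","wb"))
save(cv2.resize(fs["wrist"]["img"],(800,600)),"d_wrist")
s=arm.get_state();print(s["t"],s["eef_pos"],s["ee_rot"],s["force"])
k=.64
w=pickle.load(open("f2.pkl","rb"))["wrist"]
def dark(w,x0,x1,y0,y1,T):
    g=w["img"].astype(int).max(2); m=np.zeros_like(g,np.uint8); m[y0:y1,x0:x1]=g[y0:y1,x0:x1]<T
    n,l,st,ce=cv2.connectedComponentsWithStats(m); i=1+np.argmax(st[1:,4]); return l==i,ce[i],st[i]
m,c,st=dark(w,240,265,85,112,60); print("mouth",c,st); b=onz(w,c,.082)
m,c,st=dark(w,235,270,140,215,30); ys,xs=np.nonzero(m); e=onz(w,(xs[ys>ys.max()-6].mean(),ys.max()+.5),.085)
mk=onz(w,(395*k,86*k),.016); h=[onz(w,np.array(p)*k,.03) for p in((287.5,266.5),(501,266))]
ax=(h[0]+h[1])/2
for P in(b,e,mk,ax): print(P)
ang=lambda v:np.degrees(np.arctan2(v[1],v[0]))
for A in(ax,): print("r,ang bottle",np.linalg.norm((b-A)[:2]),ang(b-A),"mark",np.linalg.norm((mk-A)[:2]),ang(mk-A),"bar",np.linalg.norm((b-e)[:2]),ang(b-e))
E
```

```text
8.85 [ 0.45636438 -0.23455696  0.1775636 ] [-3.14126680e+00  2.65740427e-04 -2.32665415e+00] [-1.24163612 -0.38745879  0.72785851]
mouth [251.74789916  98.78991597] [246  93  12  13 119]
[ 0.50126987 -0.00240299  0.082     ]
[0.56632397 0.06675638 0.085     ]
[ 0.46962718 -0.03451246  0.016     ]
[0.55282945 0.05282882 0.03      ]
r,ang bottle 0.07555754518523007 -133.03055240796047 mark 0.12062801339227845 -133.60973244088203 bar 0.09494764273602865 -133.24800560544224
```

View pics/d_wrist.png

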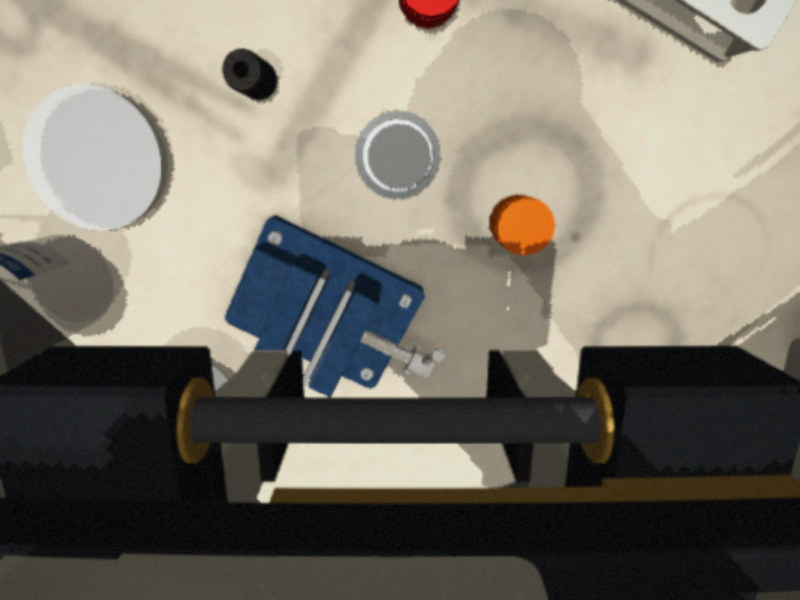

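The wrist view shows the grey cap top at (398,154) on its stand. The vise, at top corner (275,215), the orange cap at (522,225) and the post at (248,72) all clear the finger line.

```bash
python3 - <<'E'
from h import *
import pickle
w=pickle.load(open("f3.pkl","rb"))["wrist"]
im=w["img"].astype(int); x0,x1,y0,y1=225,285,68,130
c=im[y0:y1,x0:x1]; print(c[31,::3].tolist())
m=((c.max(2)<150)&(c.max(2)-c.min(2)<22)).astype(np.uint8)
m=cv2.morphologyEx(m,cv2.MORPH_OPEN,np.ones((3,3),np.uint8))
n,l,st,ce=cv2.connectedComponentsWithStats(m)
i=l[29,30]; cn=max(cv2.findContours((l==i).astype(np.uint8),0,1)[0],key=len)
(cx,cy),r=cv2.minEnclosingCircle(cn); print(st[i],ce[i],cx,cy,r)
p=onz(w,(ce[i][0]+x0,ce[i][1]+y0),.045); q=onz(w,(cx+x0+r,cy+y0),.045)
print("cap",p,"rad",np.linalg.norm(q-onz(w,(cx+x0,cy+y0),.045)), onz(w,(398*.64,154*.64),.045))
s=arm.get_state();R=Rm(s["ee_rot"]);print("tool shift units",R.T@(np.array([p[0],p[1],.020])-s["eef_pos"])/.06)
E
```

```text
[[204, 194, 173], [143, 145, 140], [144, 149, 144], [224, 226, 227], [131, 131, 127], [129, 131, 127], [129, 132, 126], [128, 132, 127], [127, 131, 126], [126, 127, 125], [128, 129, 125], [123, 129, 122], [130, 131, 125], [125, 129, 123], [123, 128, 124], [125, 131, 125], [125, 128, 124], [190, 191, 188], [131, 131, 129], [193, 185, 165]]
[   3    9   54   50 1739] [31.12708453 34.22196665] 30.085079193115234 31.626962661743164 27.66350746154785
cap [ 0.40555141 -0.28557653  0.045     ] rad 0.024576438513537833 [ 0.4043057  -0.28873261  0.045     ]
tool shift units [1.20035394 0.03386829 2.62573017]
```

```bash
python3 - <<'E'
from h import *
import pickle
w=pickle.load(open("f3.pkl","rb"))["wrist"]
x0,x1,y0,y1=225,285,68,130
c=w["img"].astype(int)[y0:y1,x0:x1]
m=((c.max(2)<142)&(c.max(2)-c.min(2)<15)).astype(np.uint8)
m=cv2.morphologyEx(m,cv2.MORPH_OPEN,np.ones((9,9),np.uint8))
n,l,st,ce=cv2.connectedComponentsWithStats(m,connectivity=4);i=l[29,30];print(st[i],ce[i])
for r in l: print("".join(".#"[int(v==i)] for v in r)) if r.any() else 0
p=onz(w,ce[i]+[x0,y0],.045);d=onz(w,ce[i]+[x0+st[i][2]/2,y0],.045);print(p,np.linalg.norm(d-p))
s=arm.get_state();R=Rm(s["ee_rot"]);print("tool shift units",R.T@(np.array([p[0],p[1],.020])-s["eef_pos"])/.06)
E
```

```text
[  12   13   38   39 1230] [30.49268293 32.02764228]
........................##############......................
.....................###################....................
....................#####################...................
...................########################.................
..................##########################................
................#############################...............
................#############################...............
...............################################.............
..............#################################.............
.............###################################............
.............###################################............
.............####################################...........
.............####################################...........
............#####################################...........
............#####################################...........
............#####################################...........
............######################################..........
..........
[... 742 characters left out ...]
############################............
...............################################.............
...............################################.............
................###############################.............
.................##############################.............
...................############################.............
...................############################.............
.....................###################....................
.......................################.....................
........................##############......................
[ 0.4046692  -0.28734258  0.045     ] 0.016882447733798624
tool shift units [1.23185808 0.02437854 2.62572489]
```

Emit:
jog_arm:
  deltas:
    - [[0.3, 0, 0, 0], [0.9, 0.02, 0.2, 0], [1.24, 0.02, 0.7, 0], [1.24, 0.02, 1.3, 0], [1.24, 0.02, 1.9, 0], [1.24, 0.02, 2.4, 0], [1.24, 0.02, 2.6, 0], [1.24, 0.02, 2.62, 0]]

```text
t: 9.85
eef_pos: [0.4037, -0.2886, 0.02]
ee_rot: [3.141, -0.001, -2.328]
force: [-0.2, -0.6, 0.2]
width: 0.0637
gripper_force: 0.0
```

Emit:
jog_arm:
  deltas:
    - [[0, 0, 0, 0], [0, 0, 0, 0], [0, 0, 0, 0], [0, 0, 0, 0], [0, 0, 0, 0], [0, 0, 0, 0]]
  grip: 25
  squeeze: 40

```text
t: 10.6
eef_pos: [0.4043, -0.2886, 0.0207]
ee_rot: [-3.141, 0.0, -2.328]
force: [-0.7, 2.6, 6.3]
width: 0.0352
gripper_force: 40.0
```

```bash
python3 - <<'E'
from h import *
s=arm.get_state()
for k in("t","eef_pos","ee_rot","force","moment","width","gripper_force"):print(k,s[k])
E
```

```text
t 10.6
eef_pos [ 0.40430032 -0.28855711  0.02073775]
ee_rot [-3.14088854e+00  2.93207809e-04 -2.32766928e+00]
force [-0.69433795  2.58525253  6.3494553 ]
moment [ 0.64798292  0.44316005 -0.08207189]
width 0.035186023471901674
gripper_force 40.00159107148647
```

Emit:
jog_arm:
  deltas:
    - [[0, 0, -0.2, 0], [0, 0, -0.7, 0], [0, 0, -1.3, 0], [-0.2, 0.1, -1.9, 0], [-0.7, 0.35, -2.15, 0], [-1.3, 0.6, -2.15, 0], [-2, 0.95, -2.15, 0], [-2.7, 1.25, -2.15, 0]]

```text
t: 11.6
eef_pos: [0.4609, -0.1179, 0.1501]
ee_rot: [-3.141, 0.001, -2.328]
force: [0.4, 0.3, -0.3]
width: 0.0355
gripper_force: 40.0
```

Emit:
jog_arm:
  deltas:
    - [[-0.6, 0.27, 0, 0], [-1.1, 0.5, 0, 0], [-1.5, 0.7, 0, 0], [-1.8, 0.82, 0, 0], [-1.87, 0.855, 0, 0], [-1.87, 0.855, 0, 0], [-1.87, 0.855, 0, 0], [-1.87, 0.855, 0, 0]]

```text
t: 12.6
eef_pos: [0.5003, -0.0031, 0.1492]
ee_rot: [3.142, -0.0, -2.329]
force: [0.6, 0.1, -1.0]
width: 0.0354
gripper_force: 40.0
```

```bash
python3 - <<'E'
from h import *
import pickle
fs={n:grab_frame(n) for n in("scene","side","wrist")}
pickle.dump(fs,open("f4.pkl","wb"))
s=arm.get_state();print(s["t"],s["eef_pos"],s["ee_rot"],s["force"],s["width"])
T=s["eef_pos"]; L=[]
for n in("scene","side"):
    f=fs[n]; u=proj(f,[T+[0,0,-.05]])[0]; x,y=int(u[0]),int(u[1]); print(n,u)
    c=f["img"][max(y-50,0):y+50,max(x-50,0):x+50]; L.append(cv2.resize(c,(400,400)))
save(np.hstack(L),"e")
E
```

```text
12.75 [ 0.50042102 -0.00279223  0.14919882] [-3.14159265e+00  1.39858306e-05 -2.32841364e+00] [-0.08979862  0.78444121 -0.15864116] 0.035465096959499995
scene [209.8528045 161.1378721]
side [248.64859799 155.40089211]
```

View pics/e.png

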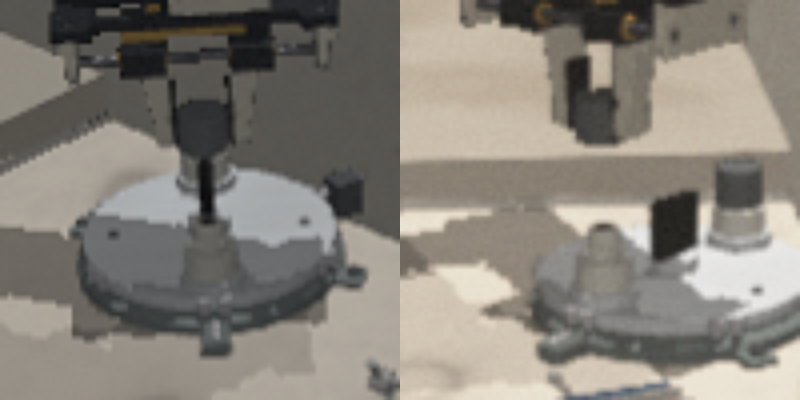

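The cap is held upright between the fingers above the bottle. Descending with a slight trim.

Emit:
jog_arm:
  deltas:
    - [[-0.01, 0, 0.2, 0], [-0.01, 0, 0.5, 0], [-0.01, 0, 0.75, 0], [-0.01, 0, 0.87, 0], [-0.01, 0, 0.9, 0], [-0.01, 0, 0.9, 0]]
  squeeze: 55

```text
t: 13.5
eef_pos: [0.5012, -0.002, 0.0953]
ee_rot: [-3.141, 0.0, -2.328]
force: [-0.5, 0.6, -0.7]
width: 0.0352
gripper_force: 55.0
```

Emit:
jog_arm:
  deltas:
    - [[0, 0, 0.05, 0], [0, 0, 0.1, 0], [0, 0, 0.15, 0], [0, 0, 0.2, 0], [0, 0, 0.25, 0], [0, 0, 0.25, 0]]

```text
t: 14.25
eef_pos: [0.5007, -0.0021, 0.0799]
ee_rot: [3.141, -0.0, -2.328]
force: [0.7, -0.3, -0.1]
width: 0.0351
gripper_force: 55.0
```

```bash
python3 - <<'E'
from h import *
s=arm.get_state()
for k in("t","eef_pos","ee_rot","force","moment","width","gripper_force"):print(k,s[k])
E
```

```text
t 14.25
eef_pos [ 0.50074367 -0.00207967  0.07985577]
ee_rot [ 3.14133121e+00 -4.81428273e-04 -2.32799771e+00]
force [ 0.71065173 -0.28850674 -0.12888408]
moment [-0.00875458  0.05224376  0.00436656]
width 0.03514253399175096
gripper_force 54.99985858798027
```

Emit:
jog_arm:
  deltas:
    - [[0, 0, 0.04, 0], [0, 0, 0.08, 0], [0, 0, 0.11, 0], [0, 0, 0.14, 0]]

```text
t: 14.75
eef_pos: [0.5013, -0.0023, 0.0725]
ee_rot: [-3.141, 0.0, -2.327]
force: [-2.4, -1.5, 5.6]
width: 0.0349
gripper_force: 55.0
```

Emit:
jog_arm:
  deltas:
    - [[0, 0, 0.02, 0], [0, 0, 0.04, 0], [0, 0, 0.06, 0], [0, 0, 0.08, 0]]

```text
t: 15.25
eef_pos: [0.5008, -0.002, 0.0667]
ee_rot: [3.141, -0.0, -2.328]
force: [0.2, -0.5, -1.1]
width: 0.0351
gripper_force: 55.0
```

Emit:
jog_arm:
  deltas:
    - [[0, 0, 0.01, 0], [0, 0, 0.02, 0], [0, 0, 0.02, 0]]

```text
t: 15.62
eef_pos: [0.5011, -0.002, 0.0659]
ee_rot: [-3.141, 0.0, -2.328]
force: [-0.6, -0.4, 0.5]
width: 0.0354
gripper_force: 55.0
```

Emit:
jog_arm:
  deltas:
    - [[0, 0, 0.01, 0], [0, 0, 0.02, 0], [0, 0, 0.02, 0], [0, 0, 0.02, 0]]

```text
t: 16.12
eef_pos: [0.5015, -0.0022, 0.0657]
ee_rot: [-3.14, 0.001, -2.327]
force: [-4.5, -1.5, 10.3]
width: 0.0354
gripper_force: 55.0
```

Emit:
jog_arm:
  deltas:
    - [[0, 0, 0.01, 0], [0, 0, 0.02, 0], [0, 0, 0.02, 0], [0, 0, 0.02, 0]]

```text
t: 16.62
eef_pos: [0.5018, -0.0024, 0.0656]
ee_rot: [-3.14, 0.001, -2.326]
force: [-6.0, -2.4, 21.4]
width: 0.035
gripper_force: 55.0
```

Emit:
jog_arm:
  deltas:
    - [[0, 0, 0, 0], [0, 0, 0, 0], [0, 0, 0, 0], [0, 0, 0, 0]]

```text
t: 17.12
eef_pos: [0.5018, -0.0024, 0.0656]
ee_rot: [-3.14, 0.001, -2.326]
force: [-6.6, -2.9, 21.8]
width: 0.0352
gripper_force: 55.0
```

```bash
python3 - <<'E'
from h import *
L=[]
for n in("scene","side"):
    f=grab_frame(n); u=proj(f,[[.53,.03,.06]])[0]; x,y=int(u[0]),int(u[1])
    L.append(cv2.resize(f["img"][y-50:y+50,x-50:x+50],(400,400)))
save(np.hstack(L),"f"); s=arm.get_state()
for k in("t","eef_pos","force","width","gripper_force"):print(k,s[k])
E
```

```text
t 17.225
eef_pos [ 0.50175523 -0.00242902  0.06559181]
force [-6.2805905  -3.23282239 21.17498871]
width 0.035665696266182774
gripper_force 55.01006668433547
```

View pics/f.png

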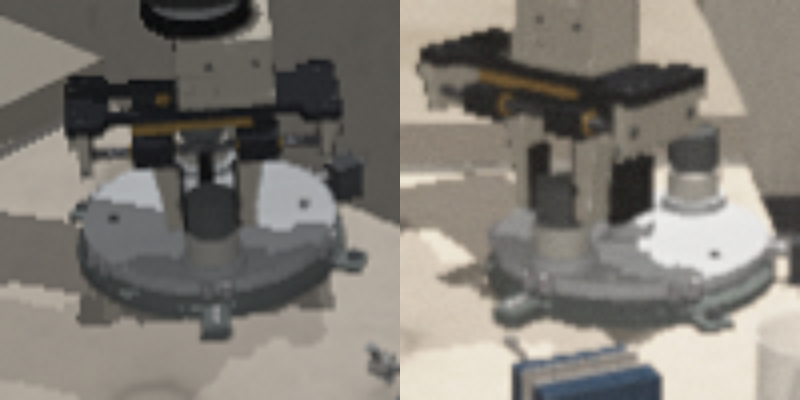

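The pictures show the cap seated on the bottle shoulder in both views, at (212,212) and (565,205), with the same proportions as the already capped bottle and still pressed at 21 N. Handing in.

```bash
python3 -c "
from station import arm; print(arm.job_done())"
```

```text
the job is handed in; nothing more can be done
None
```

The job is handed in, with no verdict returned: the table is one click counter-clockwise at the capping place, and the cap clicked over the lugs and sits home, still gripped at 55 N and pressed down with about 21 N.

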